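# Load a drilling jig and lock the stack

## Robot

A 6-joint arm with a two-finger parallel gripper is mounted at the origin on a cart in front of the work surface, level with it; the furniture and walls round the work are solid. World frame = base frame: x ahead of the robot, y to its left, z up, the work surface at z = 0. Lengths are in m, angles in rad, forces in N, time in s.
With the tool pointing down it reaches from about 0.25 to 0.8 m from the base axis. Payload 8.5 kg.
Tool frame: the origin (TCP) lies on the centre line of the jaws, within the pads' length; the fingertips stand 19 mm ahead of it and the grasp point (between the pads) is the TCP; z points along the fingers, y is the line along which they close (so a half turn about z gives the same grasp; the last joint's range is limited). The gripper opens to 85 mm and grips with 20 to 120 N. Pads are 22 mm wide; open, the fingers measure 114 mm over their backs; the gripper's body (76 mm by 85 mm) begins 54 mm behind the grasp point. The pads swing forward as they close: fully open they stand 13 mm farther back than shut.
Start: joints at [-1.342, 0.238, -0.013, 1.319, 0, 1.571], TCP at [0.119, -0.511, 0.25] pointing down, gripper open.
Joint ranges: [-2.66, 2.66], [-1.03, 1.9], [-1.14, 1.46], [-1.82, 2.27], [-1.45, 1.34], [-3.14, 3.14]. Speed limits (rad/s): [2.22, 2.22, 2.79, 3.14, 3.14, 3.14].

## Interface

Orientations are given as a unit quaternion [w, x, y, z].
In Python, from bench import ctrl gives the robot as it stands.
- The arm moves only by the tool apply_moves, never from a script. Its argument "series" is a list of rows, each a list of 7 numbers: the closure, from -1 (fully open) to 1 (shut), then the shift along the tool's x, y, z in units of 25 mm (1.0 is 25 mm), then the turn, a rotation vector about the tool's x, y, z in units of 5 degrees (1.0 is 5 degrees). A call has 1 to 20 rows; each row shifts and turns the commanded pose from where the row before left it, along the tool's axes as they then stand; what a row does not reach is not made up. A row lasts 1/10 s, in which the tool goes at most 50 mm and 8.59 degrees, less where a joint would pass 70% of its speed; a pose out of reach is approached as far as the arm can. A call is refused whole if a number of a shift passes 1 or a number of a turn 1, either way. A call with a gripper value outside its range is refused whole. The fingers move at their own pace and stop on an object; "newtons" is the grip in N (left out, the last holds). Time passes only in rows, so rows that do not move let the fingers close. It gives the time, the measured TCP pose, the force, the opening and the grip force at its end, in the units of the state.
- ctrl.sense(): the state, without advancing time (a new reading comes with each control period).
- ctrl.camera(name): name is "scene" or "top" or "wrist"; returns the picture (384x512x3 uint8, blue, green, red); there is no depth.
- ctrl.camera_info(name): a dict with "camera_matrix" (3x3 intrinsics, pixels), "R" (3x3) and "t" (3): a world point X has camera coordinates R X + t; the wrist camera has in their place "T_tool_cam" (4x4, takes a point from camera to tool coordinates, whose origin is the TCP and whose axes are the flange's). Camera axes: x right, y down, z forward; pixel columns grow to the right and rows downward; lengths in m; the calibration is good to about 2 mm. A picture is of the moment at which its call begins: read the wrist's pose just before it. camera_info takes no time and is no camera call.
- ctrl.sign_off(): hands the job in; it is judged then, once.
The state is a dict: "clock": time; "joint_positions": joint angles; "dq": joint speeds; "effort": joint torques, N m; "tool_pos": TCP position; "tool_rot": TCP orientation; "contact_force": force on the tool from outside, world axes, zero at the start; "ft_torque": the same for the moment, N m; "finger_gap": finger opening in m; "grasp_force": force on a finger pad.
Only numpy, scipy, OpenCV 4.12 (cv2) and the standard library are available. Lean on these libraries where they do the work, as an engineer would, in place of code of your own. Each camera call takes 0.05 s, during which the arm holds its last target. There are 200 camera calls.

## Task

Load the drilling jig that is screwed to the bench: between its pins lay the plywood backing board at the bottom, the red hardwood blank on it, and the aluminium drilling template on top, bushes up, each lying flat. Then push the slide bolt, nose first, through the slot beneath the bar until its orange grip is up against the bar, so that its nose holds down the template. Leave the sanding block and the tape measure where they lie.

Things in the scene. Friction and masses are not known exactly. Their poses are not given: they have to be found in the camera images.
- drill_jig: Fixed jig, plywood base 200 x 100 x 12 mm. Origin on the bench under the nest's centre; x runs lengthwise from nest to keeper (base x -65..135), z up. Nest floor z=12 mm; space 93.4 (x) x 48.4 mm between 10 mm steel pins at (+-33, +-29.2) and (+-51.7, +-19) mm, standing to z=68, tapered above 54. Stack order: board (underside z=12), blank (22), template (44), long sides along jig x.
- keeper: Fixed block with a dark steel bar bridging it. Origin at jig (86, 0, 57.5) mm: on the level slot floor below the bar's outer edge; axes as the jig's. Bar x -24..0, underside z=11.5 mm, top 25. Slot 26.4 mm wide (y +-13.2). Floor 48 mm wide goes on outwards to x=42, flared guides 9 mm high to x=18. Bolt enters from +x moving to -x; home: its origin at x=-6, grip against bar.
- backing_board: Loose pale plywood board 90 (x) x 45 (y) x 10 mm with two dark drill marks on top, 40 g. Origin: centre of its underside, z up. Bottom of the stack, either way round.
- blank: Loose red-brown hardwood blank, a plain block 45 (x) x 90 (y) x 22 mm, about 60 g; its LONG side is its own y. Origin: centre of its underside, z up. Goes on the backing board, long side along the jig's x, either way round.
- template: Loose aluminium drilling template 90 (x) x 45 (y) x 12 mm, 130 g, two brass bushes 3 mm proud of its top at x = +-16 mm. Origin: centre of its underside, z up (bushes up). Goes on the blank, either way round.
- slide_bolt: Loose slide bolt, 110 g, mostly in its grip: steel strip 95 (x) x 22 (y) x 8 mm, round nose at x=-55, tail at x=40; orange grip 34 (x) x 20 (y) over x 6..40, z 8..38 mm. Origin: on the underside 6 mm ahead of the grip; x points from nose to grip, z up. Pinch the grip across its 20 mm at x=23. It goes in with its x along the jig's x; home, its nose lies 20 mm over the template, 1.5 mm above it.
- sanding_block: Bystander: loose brown cork sanding block 60 (x) x 112 (y) x 32 mm, origin at the centre of its underside. Not to be moved.
- tape_measure: Bystander: loose yellow tape measure 31 (x) x 74 (y) x 58 mm standing on its edge, origin at the centre of its underside. Not to be moved.
There are look-alikes about, which are no part of the job. What is shaped like the slide_bolt but green is not meant. What is shaped like the blank but purple is not meant.

How it is judged:
At the end, for the whole second after the job is handed in: In the nest, from the bottom: backing board, blank, template (bushes up), each within 5 mm of its centre and 2.5 mm of its height, flat to 0.06 rad, long side along the jig to 0.1 rad; the bolt flat in the slot, nose over the template, grip within 4 mm of the bar; all at rest (x of backing_board in the frame of drill_jig between -0.005 and 0.005 m and y of backing_board in the frame of drill_jig between -0.005 and 0.005 m and z of backing_board in the frame of drill_jig between 0.0095 and 0.0145 m and angle between each of backing_board, blank, template, slide_bolt's own z axis and vertical below 0.06 rad and angle between the x axis of each of backing_board, template and the x axis of drill_jig, either way round below 0.1 rad and linear speed of each of backing_board, blank, template, slide_bolt below 0.01 m/s and x of blank in the frame of drill_jig between -0.005 and 0.005 m and y of blank in the frame of drill_jig between -0.005 and 0.005 m and z of blank in the frame of drill_jig between 0.0195 and 0.0245 m and angle between the y axis of blank and the x axis of drill_jig, either way round below 0.1 rad and x of template in the frame of drill_jig between -0.005 and 0.005 m and y of template in the frame of drill_jig between -0.005 and 0.005 m and z of template in the frame of drill_jig between 0.0415 and 0.0465 m and x of slide_bolt in the frame of keeper between -0.01 and -0.002 m and y of slide_bolt in the frame of keeper between -0.005 and 0.005 m and z of slide_bolt in the frame of keeper between -0.0025 and 0.003 m and angle between the x axis of slide_bolt and the x axis of keeper, either way round below 0.1 rad); the robot touches nothing.
It fails at once if the sanding block is moved by more than 15 mm (distance of sanding_block from where it was at the start of the episode above 0.015 m).
It fails at once if the tape measure is moved by more than 15 mm (distance of tape_measure from where it was at the start of the episode above 0.015 m).
It also fails if it takes over 99 s, if anything falls off the work surface, if the arm or the gripper's body presses on something with over 40 N, if the wrist force passes 120 N, or if a joint passes its speed limit or range.

## Working session

There is one attempt and no reset: what is moved stays moved. The work goes in short steps, Python scripts to look and compute and a tool call to move; the robot and the scene stay as the last step left them, time stands still between calls to the robot, and variables do not carry over. Pictures are saved under pics/ and viewed, at most 14 in all, crops included, and the job is handed in when it is done.

Besides the shell and the picture viewer there is one more tool, called after ">>>" as a command line: name --pt "numbers of a row" for each row, then --argument value for the rest. apply_moves: Moves the arm, as the interface text tells. Its arguments: {"type":"object","properties":{"series":{"type":"array","items":{"type":"array","items":{"type":"number"}}},"newtons":{"type":"number"}},"required":["series"]}

```bash
mkdir -p pics; python3 - <<'E'
from bench import ctrl
import cv2,numpy as np
for n in("top","scene"):
    im=ctrl.camera(n); cv2.imwrite(f"pics/{n}0.png",im)
    i=ctrl.camera_info(n); print(n,{k:np.round(np.array(v),4).tolist() for k,v in i.items() if k in("camera_matrix","R","t")})
print(ctrl.camera_info("wrist"))
s=ctrl.sense();print(s)
E
```

```text
top {'camera_matrix': [[368.113, 0.0, 257.2402], [0.0, 368.113, 185.3594], [0.0, 0.0, 1.0]], 'R': [[0.0116, -0.9998, 0.0146], [-0.99, -0.0135, -0.1405], [0.1406, -0.0129, -0.99]], 't': [-0.029, 0.4852, 1.0342]}
scene {'camera_matrix': [[405.4523, 0.0, 259.4979], [0.0, 405.4523, 193.9527], [0.0, 0.0, 1.0]], 'R': [[0.6885, -0.7252, -0.0054], [-0.3108, -0.2882, -0.9057], [0.6553, 0.6253, -0.4238]], 't': [-0.3199, 0.2164, 1.1535]}
{'camera_matrix': array([[334.12437968,   0.        , 256.77206827],
       [  0.        , 334.12437968, 191.77268609],
       [  0.        ,   0.        ,   1.        ]]), 'T_tool_cam': array([[ 5.38044702e-04, -9.53129447e-01, -3.02562337e-01,
         7.66862252e-02],
       [ 9.99999334e-01,  2.03886972e-04,  1.13600943e-03,
        -7.31178816e-04],
       [-1.02107552e-03, -3.02562747e-01,  9.53128922e-01,
        -1.23748619e-01],
       [ 0.00000000e+00,  0.00000000e+00,  0.00000000e+00,
         1.00000000e+00]])}
{'clock': 0.1, 'joint_positions': array([-1.34201473e+00,  2.38750655e-01, -1.41703402e-02,  1.31919249e+00,
        1.79483373e-05,  1.57080203e+00]), 'dq': array([-0.0002162 ,  0.00022215,  0.00153897,  0.00029928,  0.00160493,
        0.001106  ]), 'effort': array([-3.37124757e-04, -5.39720929e+01,  3.46998775e+01,  1.34250760e-02,
       -7.66223411e-05, -1.00994771e-05]), 'tool_pos': array([ 0.1189921 , -0.51098318,  0.24972607]), 'tool_rot': array([-6.55297339e-04,  9.93464615e-01,  1.14138624e-01, -6.62573522e-05]), 'contact_force': array([-0.92631276, -0.39626616,  0.30261784]), 'ft_torque': array([-0.0090153 , -0.01922112,  0.06178729]), 'grasp_force': 0.0, 'finger_gap': 0.08538872284958159}
```

View pics/top0.png

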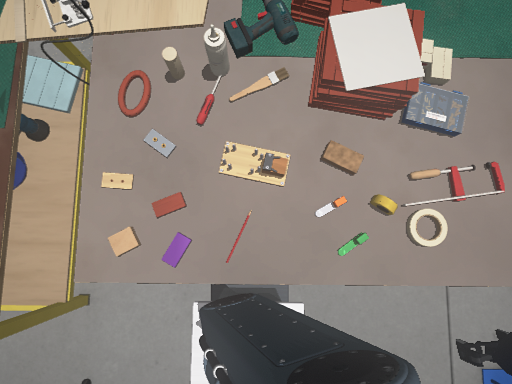

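View pics/scene0.png

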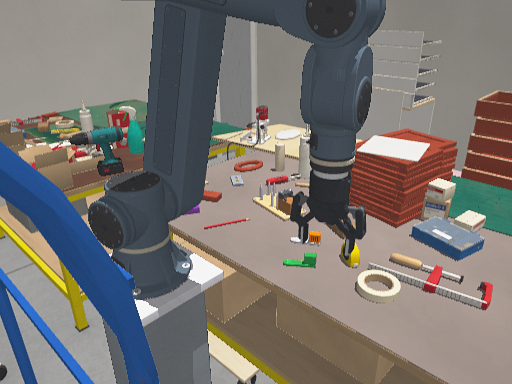

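```bash
cat > h.py <<'E'
from bench import ctrl
import cv2,numpy as np
from scipy.spatial.transform import Rotation as Rn
def tool():
    s=ctrl.sense(); return s,Rn.from_quat(np.r_[s["tool_rot"][1:],s["tool_rot"][0]]).as_matrix(),np.array(s["tool_pos"])
def shot(n,f=None):
    """picture and (K, camera-to-world rotation, camera centre)"""
    s,Rt,p=tool(); i=ctrl.camera_info(n); im=ctrl.camera(n)
    if n=="wrist":
        T=i["T_tool_cam"]; C=(Rt@T[:3,:3],Rt@T[:3,3]+p)
    else: C=(i["R"].T,-i["R"].T@i["t"])
    if f: cv2.imwrite(f"pics/{f}.png",im)
    return im,(i["camera_matrix"],)+C
def plane(cam,uv,z):
    K,R,c=cam; uv=np.atleast_2d(np.asarray(uv,float))
    d=np.c_[uv,np.ones(len(uv))]@np.linalg.inv(K).T@R.T
    return c+d*((z-c[2])/d[:,2])[:,None]
def project(cam,X):
    K,R,c=cam; p=(np.atleast_2d(X)-c)@R@K.T; return p[:,:2]/p[:,2:]
def blobs(im,lo,hi,amin=30,roi=None):
    m=cv2.inRange(cv2.cvtColor(im,cv2.COLOR_BGR2HSV),np.array(lo),np.array(hi))
    if roi: k=np.zeros_like(m); a,b,c,d=roi; k[b:d,a:c]=m[b:d,a:c]; m=k
    cs,_=cv2.findContours(m,cv2.RETR_EXTERNAL,cv2.CHAIN_APPROX_NONE)
    return [c for c in sorted(cs,key=cv2.contourArea,reverse=True) if cv2.contourArea(c)>=amin]
def rect(cam,c,z):
    """min-area rectangle of a contour on plane z: centre, sizes (long, short), yaw of the long side"""
    P=plane(cam,c.reshape(-1,2),z)[:,:2]
    (x,y),(w,h),a=cv2.minAreaRect((P*1000).astype(np.float32))
    if w<h: w,h,a=h,w,a+90
    return np.round([x,y,w,h,(a+90)%180-90],1)
def report():
    s,R,p=tool()
    print("t%.2f"%s["clock"],"tcp",np.round(p*1000,1),"yaw x %.2f"%np.degrees(np.arctan2(R[1,0],R[0,0])),"tilt",np.round(R[:2,2],4),"F",np.round(s["contact_force"],1),"gap %.1f"%(s["finger_gap"]*1e3),"grip %.1f"%s["grasp_force"],"q",np.round(s["joint_positions"],2))
E
python3 - <<'E'
from h import *
im,cam=shot("top")
cv2.imwrite("pics/crop1.png",cv2.resize(im[125:270,90:410],None,fx=2.5,fy=2.5,interpolation=cv2.INTER_CUBIC))
hsv=cv2.cvtColor(im,cv2.COLOR_BGR2HSV)
for n,(u,v) in dict(board=(112,180),blank=(169,205),templ=(152,140),bolt=(340,202),strip=(324,210),green=(345,248),purple=(177,249),bench=(200,220),jig=(240,175),sand=(343,156),tape=(384,203)).items(): print(n,hsv[v,u],np.round(plane(cam,(u,v),0)[0]*1000))
E
```

```text
board [ 12 105 141] [501. 411.   0.]
blank [  4 137 168] [428. 238.   0.]
templ [ 10   4 174] [625. 298.   0.]
bolt [ 13 156 243] [ 444. -271.    0.]
strip [140   3 232] [ 419. -223.    0.]
green [ 65 115 190] [ 308. -283.    0.]
purple [139 127 171] [300. 209.   0.]
bench [  9  32 150] [385. 144.   0.]
jig [ 21  78 238] [521.  29.   0.]
sand [ 14  99 168] [ 584. -283.    0.]
tape [ 22 145 216] [ 442. -403.    0.]
```

View pics/crop1.png

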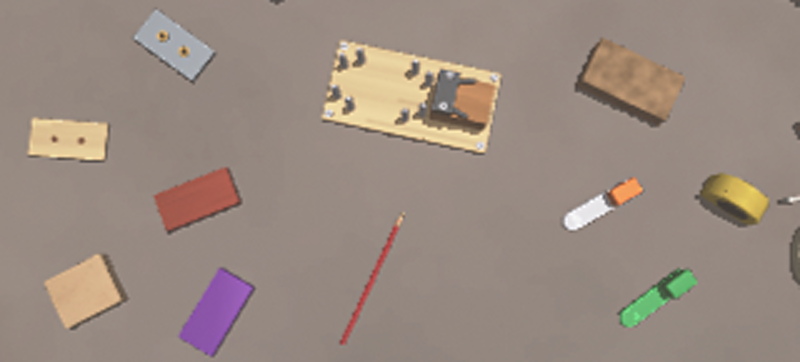

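Candidates: red-brown blank (169,205) against purple (177,249): red-brown fits. Orange-grip bolt (331,206) against green (352,244): orange fits. Pale board with two marks is at (117,181); the tan block at (124,241) has no marks. The template with brass bushes is at (160,143). The jig is at (255,163), with its keeper on the right.

```bash
cat >> h.py <<'E'
def go(x,y,z,yaw):
    """moves still needed to TCP x,y,z (mm) and tool-x yaw (deg), tool down: level shift first, total in 25 mm units along tool axes as they stand, turn about tool z in 5 deg units"""
    s,R,p=tool(); d=R.T@(np.array([x,y,z])/1000-p)/.025
    Rg=Rn.from_euler("z",yaw,degrees=True).as_matrix()@np.diag([1,-1,-1.])
    t=np.degrees(Rn.from_matrix(R.T@Rg).as_rotvec())/5
    print("shift(tool now)",np.round(d,2),"turn",np.round(t,2))
E
python3 - <<'E'
from h import *
im,cam=shot("top")
for n,lo,hi,roi,z in [("board",(10,60,120),(20,255,255),(95,165,140,195),.01),("blank",(0,100,60),(8,255,255),(145,185,195,220),.022),("templ",(0,0,140),(180,20,255),(138,122,182,162),.012),("grip",(5,120,180),(18,255,255),(315,190,350,220),.038),("strip",(0,0,180),(180,25,255),(308,190,350,220),.008),("jig",(12,50,150),(28,255,255),(210,130,300,190),.012),("sand",(8,60,80),(20,255,255),(318,135,370,178),.032),("tape",(18,90,80),(32,255,255),(365,190,400,216),.058)]:
    for c in blobs(im,lo,hi,20,roi)[:1]: print(n,cv2.contourArea(c),rect(cam,c,z))
report()
E
```

```text
board 402.0 [498.8 393.1  91.5  45.5  86.6]
blank 441.5 [428.8 234.6  89.7  45.5 -67.5]
templ 402.0 [615.7 273.5  90.   44.5  54.8]
grip 59.5 [ 442.8 -262.7   32.3   18.8  -60. ]
strip 109.0 [ 419.4 -222.8   59.8   21.3  -60.7]
jig 2084.0 [556.9 -13.4 201.8 100.3  78.7]
sand 793.5 [ 573.6 -272.7  111.7   68.    63.5]
tape 260.0 [ 436.1 -382.6   71.5   42.1   57.3]
t0.20 tcp [ 119.  -511.1  249.9] yaw x 13.11 tilt [-0.0002  0.0009] F [ 0.5  0.6 -0.7] gap 85.3 grip 0.0 q [-1.34  0.24 -0.01  1.32  0.    1.57]
```

```bash
python3 -c "
from h import *
go(564,21,250,78.7)"
```

```text
shift(tool now) [ 2.216e+01 -1.669e+01  1.000e-02] turn [-1.000e-02 -1.000e-02 -1.312e+01]
```

>>> apply_moves --pt "-1 1 -0.75 0 0 0 0" --pt "-1 1 -0.75 0 0 0 0" --pt "-1 1 -0.75 0 0 0 0" --pt "-1 1 -0.75 0 0 0 0" --pt "-1 1 -0.75 0 0 0 0" --pt "-1 1 -0.75 0 0 0 0" --pt "-1 1 -0.75 0 0 0 0" --pt "-1 1 -0.75 0 0 0 0" --pt "-1 1 -0.75 0 0 0 0" --pt "-1 1 -0.75 0 0 0 0" --pt "-1 1 -0.75 0 0 0 0" --pt "-1 1 -0.75 0 0 0 0" --pt "-1 1 -0.75 0 0 0 0" --pt "-1 1 -0.75 0 0 0 0" --pt "-1 1 -0.75 0 0 0 0" --pt "-1 1 -0.75 0 0 0 0" --pt "-1 1 -0.75 0 0 0 0" --pt "-1 1 -0.75 0 0 0 0" --pt "-1 1 -0.75 0 0 0 0" --pt "-1 1 -0.75 0 0 0 0"

```text
clock: 2.2
tool_pos: [0.5216, -0.0315, 0.2502]
tool_rot: [-0.0, 0.993, 0.114, -0.0]
contact_force: [0.6, -0.7, 0.2]
finger_gap: 0.0855
grasp_force: 0.0
```

>>> apply_moves --pt "-1 1 -0.75 0 0 0 0" --pt "-1 1 -0.75 0 0 0 0" --pt "-1 0.15 -0.2 0 0 0 -1" --pt "-1 0 0 0 0 0 -1" --pt "-1 0 0 0 0 0 -1" --pt "-1 0 0 0 0 0 -1" --pt "-1 0 0 0 0 0 -1" --pt "-1 0 0 0 0 0 -1" --pt "-1 0 0 0 0 0 -1" --pt "-1 0 0 0 0 0 -1" --pt "-1 0 0 0 0 0 -1" --pt "-1 0 0 0 0 0 -1" --pt "-1 0 0 0 0 0 -1" --pt "-1 0 0 0 0 0 -1" --pt "-1 0 0 0 0 0 -1" --pt "-1 0 0 0 0 0 -0.1" --pt "-1 0 0 0 0 0 0"

```text
clock: 3.9
tool_pos: [0.5636, 0.0209, 0.2502]
tool_rot: [-0.0, 0.774, 0.633, -0.0]
contact_force: [-0.6, 1.3, 0.2]
finger_gap: 0.0856
grasp_force: 0.0
```

```bash
python3 - <<'E'
from h import *
report()
im,cam=shot("wrist","w1")
for c in blobs(im,(12,50,150),(28,255,255),2000)[:3]: print(cv2.contourArea(c),rect(cam,c,.012))
E
```

```text
t3.90 tcp [563.6  20.9 250.2] yaw x 78.49 tilt [-0.0004  0.0001] F [-0.6  1.3  0.2] gap 85.6 grip 0.0 q [0.04 0.31 0.08 1.35 0.   1.81]
7618.5 [554.8 -11.8 198.2  99.6  78.7]
2412.0 [785.    6.4 140.8  32.1 -61.4]
```

View pics/w1.png

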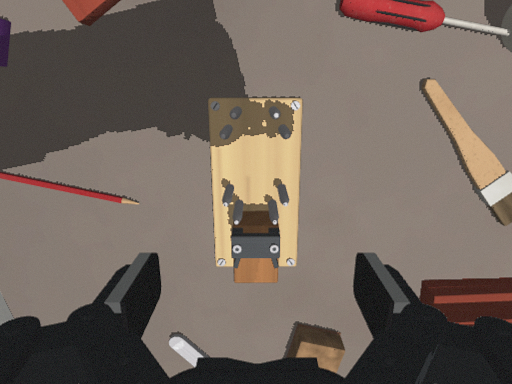

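```bash
python3 - <<'E'
from h import *
im,cam=shot("wrist")
m=cv2.inRange(cv2.cvtColor(im,cv2.COLOR_BGR2HSV),(13,65,40),(28,255,255)); m[:85]=0;m[285:]=0;m[:,:195]=0;m[:,315:]=0
m=cv2.morphologyEx(m,cv2.MORPH_CLOSE,np.ones((7,7)))
cv2.imwrite("pics/m.png",m)
# edges of the base by lines: left/right per row, top/bottom per column
rows=[v for v in range(110,225,3)]
L=np.array([[np.flatnonzero(m[v])[0]-.5,v] for v in rows]);Rr=np.array([[np.flatnonzero(m[v])[-1]+.5,v] for v in rows])
cols=[u for u in range(216,292,3)]; T=np.array([[u,np.flatnonzero(m[:,u])[0]-.5] for u in cols])
B=np.array([[u,np.flatnonzero(m[:,u])[-1]+.5] for u in list(range(220,230,1))+list(range(284,294,1))])
for n,a in(("L",L),("R",Rr),("T",T),("B",B)):
    P=plane(cam,a,.012)[:,:2]; P=P-[.5636,.0209]; th=np.radians(78.49)
    t=P@np.array([[np.cos(th),np.sin(th)],[-np.sin(th),np.cos(th)]]).T*1000  # along tool x, and world-left of it (= -tool y)
    i,j=(0,1) if n in"LR" else (1,0); k=np.polyfit(t[:,i],t[:,j],1); r=t[:,j]-np.polyval(k,t[:,i])
    ok=abs(r)<1.5; k=np.polyfit(t[ok,i],t[ok,j],1); print(n,"offset at 0:",round(k[1],2),"slope deg",round(np.degrees(k[0]),2),ok.sum(),len(ok),"mid",round(np.mean(t[ok,j]),2))
E
```

```text
L offset at 0: 52.2 slope deg 0.21 39 39 mid 52.16
R offset at 0: -47.21 slope deg 0.32 39 39 mid -47.26
T offset at 0: 66.31 slope deg -0.93 26 26 mid 66.24
B offset at 0: -133.48 slope deg -0.01 20 20 mid -133.48
```

```bash
python3 -c "
from h import *
go(497,394,150,86.6)"
```

```text
shift(tool now) [14.09 -5.59  4.01] turn [-0.   -0.   -1.62]
```

>>> apply_moves --pt "-1 1 -0.4 0 0 0 0" --pt "-1 1 -0.4 0.2 0 0 0" --pt "-1 1 -0.4 0.3 0 0 0" --pt "-1 1 -0.4 0.3 0 0 0" --pt "-1 1 -0.4 0.3 0 0 0" --pt "-1 1 -0.4 0.3 0 0 0" --pt "-1 1 -0.4 0.3 0 0 0" --pt "-1 1 -0.4 0.3 0 0 0" --pt "-1 1 -0.4 0.3 0 0 0" --pt "-1 1 -0.4 0.3 0 0 0" --pt "-1 1 -0.4 0.3 0 0 0" --pt "-1 1 -0.4 0.4 0 0 0" --pt "-1 1 -0.4 0.4 0 0 0" --pt "-1 1 -0.4 0.4 0 0 0" --pt "-1 0.1 0 0 0 0 -1" --pt "-1 0 0 0 0 0 -0.6" --pt "-1 0 0 0 0 0 0" --pt "-1 0 0 0 0 0 0"

```text
clock: 5.8
tool_pos: [0.4961, 0.3941, 0.1478]
tool_rot: [-0.0, 0.729, 0.685, -0.0]
contact_force: [0.4, 0.7, 0.4]
finger_gap: 0.0856
grasp_force: 0.0
```

```bash
python3 - <<'E'
from h import *
report()
im,cam=shot("wrist","w2")
for c in blobs(im,(8,60,60),(24,255,255),1500)[:3]:
    r=rect(cam,c,.010);print(cv2.contourArea(c),cv2.boundingRect(c),r); go(r[0],r[1],60,r[4]%180)
E
```

```text
t5.80 tcp [496.1 394.1 147.8] yaw x 86.47 tilt [-0.0001  0.0001] F [0.4 0.7 0.4] gap 85.6 grip 0.0 q [0.67 0.47 0.07 1.17 0.   2.3 ]
7270.5 (0, 182, 112, 111) [314.6 356.7  84.2  75.2  28.6]
shift(tool now) [-1.94 -7.16  3.52] turn [-0.   -0.   11.57]
5773.0 (230, 128, 58, 107) [496.7 395.6  89.8  45.4  86.5]
shift(tool now) [0.07 0.02 3.52] turn [-0.   -0.   -0.01]
```

View pics/w2.png

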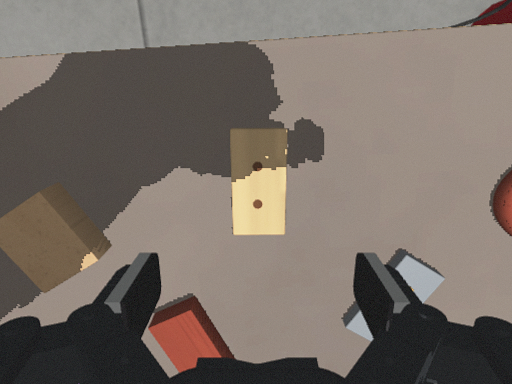

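>>> apply_moves --pt "-1 0.1 0 1 0 0 0" --pt "-1 0 0 1 0 0 0" --pt "-1 0 0 1 0 0 0" --pt "-0.5 0 0 1 0 0 0" --pt "-0.2 0 0 0.85 0 0 0" --pt "0.1 0 0 0 0 0 0" --pt "0.1 0 0 0 0 0 0" --pt "0.1 0 0 0 0 0 0" --pt "0.1 0 0 0 0 0 0" --newtons 40

```text
clock: 6.75
tool_pos: [0.4969, 0.3971, 0.028]
tool_rot: [0.0, 0.728, 0.686, 0.001]
contact_force: [-0.1, -0.1, -0.7]
finger_gap: 0.0431
grasp_force: 40.6
```

>>> apply_moves --pt "-0.2 0 0 0 0 0 0" --pt "-0.2 0 0 0 0 0 0" --pt "-0.2 0 0 0.25 0 0 0" --pt "0.3 0 0 0 0 0 0" --pt "0.3 0 0 0 0 0 0" --pt "0.3 0 0 0 0 0 0" --pt "0.3 0 0 0 0 0 0"

```text
clock: 7.45
tool_pos: [0.4961, 0.3966, 0.0202]
tool_rot: [-0.0, 0.728, 0.686, -0.0]
contact_force: [-0.3, 0.1, 0.4]
finger_gap: 0.0439
grasp_force: 40.7
```

```bash
python3 - <<'E'
from h import *
report()
im,cam=shot("wrist","w3")
E
```

```text
t7.45 tcp [496.1 396.6  20.2] yaw x 86.61 tilt [-0.0003 -0.0001] F [-0.3  0.1  0.4] gap 43.9 grip 40.7 q [ 0.67  0.57 -0.1   0.89  0.    2.3 ]
```

>>> apply_moves --pt "0.3 0 0 -0.5 0 0 0" --pt "0.3 0 0 -1 0 0 0" --pt "0.3 0 0 -1 0 0 0" --pt "0.3 0 0 -1 0 0 0" --pt "0.3 0 0 -1 0 0 0" --pt "0.3 0 0 0 0 0 0" --pt "0.3 0 0 0 0 0 0"

```text
clock: 8.2
tool_pos: [0.4965, 0.3969, 0.1339]
tool_rot: [0.0, 0.728, 0.686, 0.001]
contact_force: [-0.2, -0.3, -0.8]
finger_gap: 0.0436
grasp_force: 40.8
```

```bash
python3 - <<'E'
from h import *
report()
im,cam=shot("wrist","w4")
go(561.4,22.8,90,78.75)
s,R,p=tool()
for c in blobs(im,(8,50,30),(28,255,255),1500)[:4]:
    P=plane(cam,c.reshape(-1,2),p[2]-.0102); q=(P-p)@R*1000; print(cv2.contourArea(c),cv2.boundingRect(c),q.min(0).round(1),q.max(0).round(1))
E
```

```text
t8.20 tcp [496.5 396.9 133.9] yaw x 86.61 tilt [0.0013 0.0012] F [-0.2 -0.3 -0.8] gap 43.6 grip 40.8 q [0.67 0.48 0.05 1.14 0.   2.3 ]
shift(tool now) [-14.77   3.49   1.71] turn [-0.   -0.    1.57]
17984.0 (203, 163, 108, 187) [-46.9 -23.1  10.2] [47.8 22.3 10.2]
7538.0 (0, 190, 105, 116) [ -21.1 -118.2   10.2] [ 36.1 -69.3  10.2]
```

View pics/w4.png

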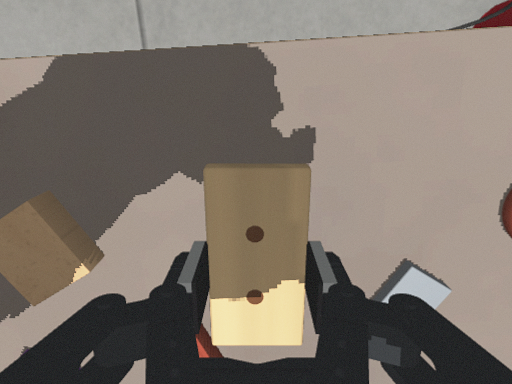

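```bash
python3 -c "
from h import *
go(562.0,23.7,95,78.75)"
```

```text
shift(tool now) [-14.73   3.52   1.51] turn [-0.   -0.    1.57]
```

>>> apply_moves --pt "0.3 -1 0.23 0 0 0 0" --pt "0.3 -1 0.23 0 0 0 0" --pt "0.3 -1 0.23 0 0 0 0" --pt "0.3 -1 0.23 0 0 0 0" --pt "0.3 -1 0.23 0 0 0 0" --pt "0.3 -1 0.23 0 0 0 0" --pt "0.3 -1 0.23 0 0 0 0" --pt "0.3 -1 0.23 0 0 0 0" --pt "0.3 -1 0.23 0 0 0 0" --pt "0.3 -1 0.23 0 0 0 0" --pt "0.3 -1 0.23 0 0 0 0" --pt "0.3 -1 0.23 0 0 0 0" --pt "0.3 -1 0.23 0 0 0 0" --pt "0.3 -1 0.23 0 0 0 0" --pt "0.3 -0.73 0.3 0 0 0 1" --pt "0.3 0 0 0.7 0 0 0.57" --pt "0.3 0 0 0.8 0 0 0" --pt "0.3 0 0 0 0 0 0" --pt "0.3 0 0 0 0 0 0" --pt "0.3 0 0 0 0 0 0"

```text
clock: 10.25
tool_pos: [0.5625, 0.024, 0.0959]
tool_rot: [0.0, 0.773, 0.635, 0.0]
contact_force: [-0.8, -0.2, 0.1]
finger_gap: 0.0441
grasp_force: 40.9
```

```bash
python3 - <<'E'
from h import *
report()
im,cam=shot("wrist")
cv2.imwrite("pics/w5.png",cv2.resize(im[110:384,140:370],None,fx=2.1,fy=2.1,interpolation=cv2.INTER_CUBIC))
go(562.0,23.7,32,78.75)
E
```

```text
t10.25 tcp [562.5  24.   95.9] yaw x 78.78 tilt [0.0004 0.0001] F [-0.8 -0.2  0.1] gap 44.1 grip 40.9 q [ 0.04  0.4  -0.2   0.98  0.    1.81]
shift(tool now) [-0.02 -0.02  2.56] turn [ 0.01 -0.    0.01]
```

View pics/w5.png

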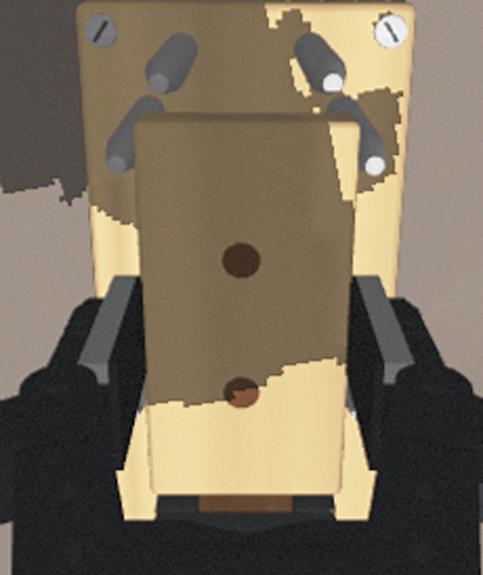

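```bash
python3 - <<'E'
from h import *
s,R,p=tool(); i=ctrl.camera_info("wrist");T=i["T_tool_cam"];cam=(i["camera_matrix"],R@T[:3,:3],R@T[:3,3]+p)
f=lambda a:np.array(a)/2.1+[140,110]
print("pins",((plane(cam,f([(117,165),(374,165),(159,83),(332,83)]),.068)-p)@R*1000).round(1))
print("board top edge",((plane(cam,f([(136,122),(356,122),(153,493),(344,493)]),p[2]-.0102)-p)@R*1000).round(1))
E
```

```text
pins [[ 31.  -29.9  28. ]
 [ 31.   28.3  28.1]
 [ 49.8 -19.7  28.1]
 [ 49.8  18.   28.1]]
board top edge [[ 45.4 -22.3  10.2]
 [ 45.4  20.8  10.2]
 [-43.9 -22.5  10.2]
 [-44.   22.3  10.2]]
```

```bash
python3 - <<'E'
from h import *
im,cam=shot("wrist"); s,R,p=tool()
f=lambda a:np.array(a)/2.1+[140,110]
print("marks",((plane(cam,f([(241,260),(241,392)]),p[2]-.0102)-p)@R*1000).round(1))
print("base edge",((plane(cam,f([(78,3),(413,3)]),.012)-p)@R*1000).round(1))
g=cv2.cvtColor(im,cv2.COLOR_BGR2GRAY).astype(int)
print("up col 240-255",g[155:180,235:265].mean(1).round(0), "rows from 155")
print("low",g[338:352,225:295].mean(1).round(0),"from 338")
E
```

```text
marks [[ 15.8  -1.9  10.2]
 [-16.3  -1.9  10.2]]
base edge [[ 62.7 -49.3  84.1]
 [ 62.7  47.5  84.2]]
up col 240-255 [111. 111. 111. 111. 111. 111. 111. 112. 102.  89.  85.  86.  90.  99.
 104. 104. 105. 106. 106. 106. 106. 105. 106. 105. 105.] rows from 155
low [214. 214. 214. 214. 215. 217. 216. 140.  69.  64.  66.  66.  67.  67.] from 338
```

>>> apply_moves --pt "0.3 -0.08 -0.01 0 0 0 0" --pt "0.3 0 0 0 0 0 0" --pt "0.3 0 0 0.4 0 0 0" --pt "0.3 0 0 0.4 0 0 0" --pt "0.3 0 0 0.4 0 0 0" --pt "0.3 0 0 0 0 0 0" --pt "0.3 0 0 0 0 0 0"

```text
clock: 11.05
tool_pos: [0.5613, 0.0219, 0.0647]
tool_rot: [-0.0, 0.773, 0.634, -0.0]
contact_force: [0.0, -0.6, 0.3]
finger_gap: 0.0438
grasp_force: 40.9
```

```bash
python3 -c "
from h import *
report()"
```

```text
t11.05 tcp [561.3  21.9  64.7] yaw x 78.76 tilt [-0.0012  0.    ] F [ 0.  -0.6  0.3] gap 43.8 grip 40.9 q [ 0.04  0.42 -0.24  0.9   0.    1.81]
```

>>> apply_moves --pt "0.3 0 0 0.4 0 0 0" --pt "0.3 0 0 0.4 0 0 0" --pt "0.3 0 0 0.3 0 0 0" --pt "0.3 0 0 0.16 0 0 0" --pt "0.3 0 0 0.02 0 0 0" --pt "0.3 0 0 0 0 0 0"

```text
clock: 11.65
tool_pos: [0.5617, 0.0219, 0.0332]
tool_rot: [-0.0, 0.773, 0.634, -0.0]
contact_force: [0.2, 0.5, -0.7]
finger_gap: 0.0437
grasp_force: 40.9
```

```bash
python3 -c "
from h import *
report()"
```

```text
t11.65 tcp [561.7  21.9  33.2] yaw x 78.76 tilt [-0.0002  0.0001] F [ 0.2  0.5 -0.7] gap 43.7 grip 40.9 q [ 0.04  0.46 -0.28  0.83  0.    1.81]
```

>>> apply_moves --pt "0.3 0 0 0.04 0 0 0" --pt "0.3 0 0 0 0 0 0" --pt "-0.3 0 0 0 0 0 0" --pt "-0.3 0 0 0 0 0 0" --pt "-0.3 0 0 0 0 0 0" --pt "-0.3 0 0 -0.5 0 0 0" --pt "-0.3 0 0 -1 0 0 0" --pt "-0.3 0 0 -1 0 0 0" --pt "-1 0 0 -1 0 0 0" --pt "-1 0 0 -1 0 0 0" --pt "-1 0 0 0 0 0 0"

```text
clock: 12.75
tool_pos: [0.5636, 0.022, 0.1492]
tool_rot: [0.002, 0.773, 0.634, 0.003]
contact_force: [-0.8, 0.4, 0.6]
finger_gap: 0.0852
grasp_force: 0.0
```

```bash
python3 - <<'E'
from h import *
report()
im,cam=shot("wrist","w6")
go(427,236.5,150,112.5)
E
```

```text
t12.75 tcp [563.6  22.  149.2] yaw x 78.76 tilt [0.0063 0.0003] F [-0.8  0.4  0.6] gap 85.2 grip 0.0 q [ 0.04  0.35 -0.12  1.1   0.    1.81]
shift(tool now) [ 7.36 -7.   -0.13] turn [ 0.05  0.   -6.75]
```

View pics/w6.png

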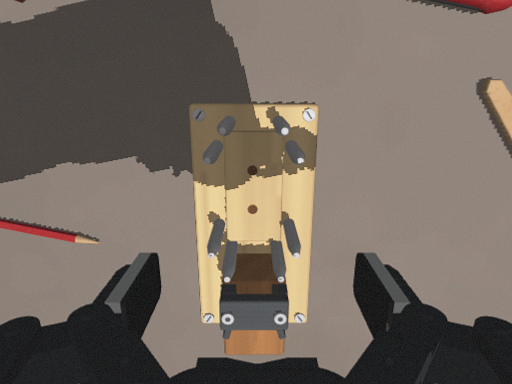

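>>> apply_moves --pt "-1 0.96 -0.92 0 0 0 0" --pt "-1 1 -0.95 0 0 0 0" --pt "-1 1 -0.95 0 0 0 0" --pt "-1 1 -0.95 0 0 0 0" --pt "-1 1 -0.95 0 0 0 0" --pt "-1 1 -0.95 0 0 0 0" --pt "-1 1 -0.95 0 0 0 0" --pt "-1 0.4 -0.38 0 0 0 -1" --pt "-1 0 0 0 0 0 -1" --pt "-1 0 0 0 0 0 -1" --pt "-1 0 0 0 0 0 -1" --pt "-1 0 0 0 0 0 -1" --pt "-1 0 0 0 0 0 -1" --pt "-1 0 0 0 0 0 -0.75" --pt "-1 0 0 0 0 0 0"

```text
clock: 14.3
tool_pos: [0.4254, 0.2362, 0.1443]
tool_rot: [-0.0, 0.555, 0.832, -0.0]
contact_force: [-0.3, -0.7, -0.4]
finger_gap: 0.0852
grasp_force: 0.0
```

```bash
python3 - <<'E'
from h import *
report()
im,cam=shot("wrist","w7")
for c in blobs(im,(0,90,30),(9,255,255),1500)[:3]:
    r=rect(cam,c,.022);print(cv2.contourArea(c),cv2.boundingRect(c),r); go(r[0],r[1],30,r[4]%180)
E
```

```text
t14.30 tcp [425.4 236.2 144.3] yaw x 112.56 tilt [-0.0011 -0.0005] F [-0.3 -0.7 -0.4] gap 85.2 grip 0.0 q [ 0.51  0.24 -0.3   1.04  0.    1.68]
6512.5 (230, 129, 61, 115) [426.  238.8  91.7  44.8 -67.4]
shift(tool now) [0.08 0.06 4.57] turn [-0.01  0.   -0.03]
```

>>> apply_moves --pt "-1 0.07 0.06 1 0 0 0" --pt "-1 0 0 1 0 0 0" --pt "-1 0 0 1 0 0 0" --pt "-0.5 0 0 1 0 0 0" --pt "-0.2 0 0 0.8 0 0 0" --pt "-0.2 0 0 0.09 0 0 0" --pt "0.3 0 0 0 0 0 0" --pt "0.3 0 0 0 0 0 0" --pt "0.3 0 0 0 0 0 0" --pt "0.3 0 0 0 0 0 0"

```text
clock: 15.35
tool_pos: [0.4271, 0.239, 0.0234]
tool_rot: [0.0, 0.556, 0.831, 0.001]
contact_force: [-0.2, -1.1, -0.4]
finger_gap: 0.0439
grasp_force: 42.9
```

>>> apply_moves --pt "0.3 0 0 0 0 0 0" --pt "0.3 0 0 -1 0 0 0" --pt "0.3 0 0 -1 0 0 0" --pt "0.3 0 0 -1 0 0 0" --pt "0.3 0 0 -1 0 0 0" --pt "0.3 0 0 -0.5 0 0 0" --pt "0.3 0 0 0 0 0 0" --pt "0.3 0 0 0 0 0 0"

```text
clock: 16.15
tool_pos: [0.4265, 0.2387, 0.1349]
tool_rot: [0.0, 0.556, 0.832, 0.0]
contact_force: [0.1, -0.1, -1.6]
finger_gap: 0.0442
grasp_force: 43.0
```

```bash
python3 - <<'E'
from h import *
report()
go(561.5,21.9,114,78.76)
E
```

```text
t16.15 tcp [426.5 238.7 134.9] yaw x 112.51 tilt [0.0002 0.0002] F [ 0.1 -0.1 -1.6] gap 44.2 grip 43.0 q [ 0.51  0.25 -0.31  1.01  0.    1.69]
shift(tool now) [-10.08   1.67   0.83] turn [ 0.   -0.    6.75]
```

>>> apply_moves --pt "0.3 -0.5 0.1 0 0 0 0" --pt "0.3 -1 0.17 0 0 0 0" --pt "0.3 -1 0.17 0 0 0 0" --pt "0.3 -1 0.17 0 0 0 0" --pt "0.3 -1 0.17 0 0 0 0" --pt "0.3 -1 0.17 0 0 0 0" --pt "0.3 -1 0.17 0 0 0 0" --pt "0.3 -1 0.17 0 0 0 0" --pt "0.3 -1 0.17 0 0 0 0" --pt "0.3 -1 0.17 0 0 0 0" --pt "0.3 -0.58 0.04 0 0 0 1" --pt "0.3 0 0 0 0 0 1" --pt "0.3 0 0 0 0 0 1" --pt "0.3 0 0 0 0 0 1" --pt "0.3 0 0 0.4 0 0 1" --pt "0.3 0 0 0.5 0 0 1" --pt "0.3 0 0 0.5 0 0 0.75" --pt "0.3 0 0 0 0 0 0" --pt "0.3 0 0 0 0 0 0"

```text
clock: 18.05
tool_pos: [0.5612, 0.0213, 0.0994]
tool_rot: [-0.001, 0.772, 0.635, -0.001]
contact_force: [0.2, -0.5, 0.6]
finger_gap: 0.0438
grasp_force: 43.0
```

```bash
python3 - <<'E'
from h import *
report(); go(561.5,21.9,44,78.76)
im,cam=shot("wrist")
cv2.imwrite("pics/w8.png",cv2.resize(im[110:384,140:370],None,fx=2.1,fy=2.1,interpolation=cv2.INTER_CUBIC))
E
```

```text
t18.05 tcp [561.2  21.3  99.4] yaw x 78.85 tilt [-0.0017 -0.0001] F [ 0.2 -0.5  0.6] gap 43.8 grip 43.0 q [ 0.04  0.39 -0.19  0.99  0.    1.8 ]
shift(tool now) [0.03 0.01 2.22] turn [-0.02  0.    0.02]
```

View pics/w8.png

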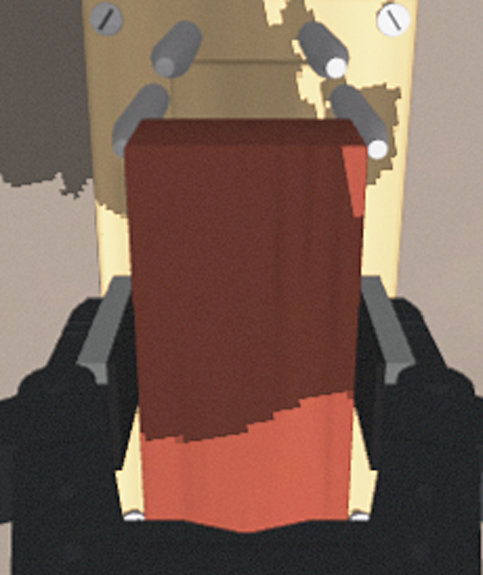

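```bash
python3 - <<'E'
from h import *
s,R,p=tool(); i=ctrl.camera_info("wrist");T=i["T_tool_cam"];cam=(i["camera_matrix"],R@T[:3,:3],R@T[:3,3]+p)
f=lambda a:np.array(a)/2.1+[140,110]
print("pins",((plane(cam,f([(377,149),(336,67),(165,67)]),.068)-p)@R*1000).round(1))
print("top edge",((plane(cam,f([(126,146),(367,146)]),p[2]-.0007)-p)@R*1000).round(1))
print("bottom edge",((plane(cam,f([(138,120),(354,120)]),p[2]-.0227)-p)@R*1000).round(1))
E
```

```text
pins [[ 33.7  29.5  31.9]
 [ 52.7  19.3  31.9]
 [ 52.6 -18.7  31.9]]
top edge [[ 43.1 -22.8   0.7]
 [ 43.1  21.5   0.7]]
bottom edge [[ 42.8 -23.8  22.7]
 [ 42.8  22.4  22.7]]
```

>>> apply_moves --pt "0.3 0.12 0.03 0 0 0 0" --pt "0.3 0 0 0 0 0 0" --pt "0.3 0 0 0.4 0 0 0" --pt "0.3 0 0 0.4 0 0 0" --pt "0.3 0 0 0.4 0 0 0" --pt "0.3 0 0 0 0 0 0" --pt "0.3 0 0 0 0 0 0"

```text
clock: 18.8
tool_pos: [0.5626, 0.0247, 0.0695]
tool_rot: [-0.0, 0.773, 0.634, -0.0]
contact_force: [0.3, 0.8, -1.1]
finger_gap: 0.0439
grasp_force: 43.0
```

```bash
python3 - <<'E'
from h import *
report(); go(561.5,21.9,44,78.76)
E
```

```text
t18.80 tcp [562.6  24.7  69.5] yaw x 78.76 tilt [-0.0012  0.0001] F [ 0.3  0.8 -1.1] gap 43.9 grip 43.0 q [ 0.04  0.42 -0.23  0.92  0.    1.81]
shift(tool now) [-0.12 -0.02  1.02] turn [-0.01  0.    0.  ]
```

>>> apply_moves --pt "0.3 0 0 0.4 0 0 0" --pt "0.3 0 0 0.4 0 0 0" --pt "0.3 0 0 0.15 0 0 0" --pt "0.3 0 0 0.02 0 0 0" --pt "0.3 0 0 0 0 0 0" --pt "0.3 0 0 0 0 0 0"

```text
clock: 19.4
tool_pos: [0.5632, 0.0247, 0.046]
tool_rot: [0.0, 0.773, 0.634, 0.0]
contact_force: [-0.0, 0.2, -1.0]
finger_gap: 0.0441
grasp_force: 43.0
```

```bash
python3 - <<'E'
from h import *
report()
E
```

```text
t19.40 tcp [563.2  24.7  46. ] yaw x 78.76 tilt [0.0004 0.0001] F [-0.   0.2 -1. ] gap 44.1 grip 43.0 q [ 0.04  0.45 -0.26  0.86  0.    1.81]
```

>>> apply_moves --pt "0.3 0 0 0.04 0 0 0" --pt "0.3 0 0 0 0 0 0" --pt "-0.3 0 0 0 0 0 0" --pt "-0.3 0 0 0 0 0 0" --pt "-0.3 0 0 0 0 0 0" --pt "-0.3 0 0 -0.5 0 0 0" --pt "-0.3 0 0 -1 0 0 0" --pt "-0.3 0 0 -1 0 0 0" --pt "-1 0 0 -1 0 0 0" --pt "-1 0 0 -0.7 0 0 0" --pt "-1 0 0 0 0 0 0"

```text
clock: 20.5
tool_pos: [0.5645, 0.0248, 0.1533]
tool_rot: [0.002, 0.773, 0.634, 0.002]
contact_force: [-0.1, 0.1, -0.3]
finger_gap: 0.0852
grasp_force: 0.0
```

```bash
python3 - <<'E'
from h import *
report()
im,cam=shot("wrist","w9")
for c in blobs(im,(0,90,30),(9,255,255),1500)[:2]: print(cv2.boundingRect(c),rect(cam,c,.044))
go(613.5,275.4,150,54.8)
E
```

```text
t20.50 tcp [564.5  24.8 153.3] yaw x 78.76 tilt [0.0052 0.0003] F [-0.1  0.1 -0.3] gap 85.2 grip 0.0 q [ 0.04  0.35 -0.11  1.11  0.    1.81]
(222, 134, 64, 120) [562.   25.   92.   44.6  78.6]
shift(tool now) [10.22 -0.    0.07] turn [ 0.03 -0.02  4.79]
```

Blank is seated (yaw and centre fit). Now the template.

>>> apply_moves --pt "-1 0.5 0 0 0 0 0" --pt "-1 1 0 0 0 0 0" --pt "-1 1 0 0 0 0 0" --pt "-1 1 0 0 0 0 0" --pt "-1 1 0 0 0 0 0" --pt "-1 1 0 0 0 0 0" --pt "-1 1 0 0 0 0 0" --pt "-1 1 0 0 0 0 0" --pt "-1 1 0 0 0 0 0" --pt "-1 1 0 0 0 0 0" --pt "-1 0.7 0 0 0 0 1" --pt "-1 0 0 0 0 0 1" --pt "-1 0 0 0 0 0 1" --pt "-1 0 0 0 0 0 1" --pt "-1 0 0 0 0 0 0.8" --pt "-1 0 0 0 0 0 0"

```text
clock: 22.15
tool_pos: [0.6119, 0.2755, 0.1484]
tool_rot: [-0.0, 0.888, 0.46, -0.001]
contact_force: [-0.7, 0.6, -0.2]
finger_gap: 0.0857
grasp_force: 0.0
```

```bash
python3 - <<'E'
from h import *
report()
im,cam=shot("wrist","w10")
for c in blobs(im,(0,0,110),(180,24,255),1500)[:3]+blobs(im,(85,8,40),(130,120,255),1500)[:3]:
    r=rect(cam,c,.012);print(cv2.contourArea(c),cv2.boundingRect(c),r); go(r[0],r[1],24,r[4]%180)
cv2.imwrite("pics/w10.png",im)
E
```

```text
t22.15 tcp [611.9 275.5 148.4] yaw x 54.73 tilt [-0.0021 -0.0006] F [-0.7  0.6 -0.2] gap 85.7 grip 0.0 q [0.42 0.53 0.18 1.22 0.   2.61]
2625.0 (233, 181, 55, 55) [601.3 258.   47.8  45.3  54.8]
shift(tool now) [-0.81  0.05  4.99] turn [-0.01  0.02  0.01]
5670.5 (231, 128, 58, 107) [613.6 275.8  89.3  44.4  54.7]
shift(tool now) [0.06 0.05 4.98] turn [-0.01  0.02  0.03]
```

View pics/w10.png

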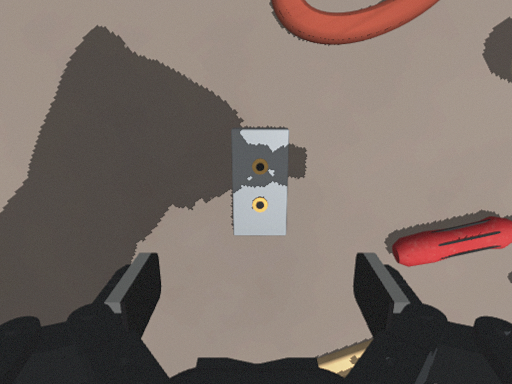

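>>> apply_moves --pt "-1 0.09 0.05 1 0 0 0" --pt "-1 0 0 1 0 0 0" --pt "-1 0 0 1 0 0 0" --pt "-0.5 0 0 1 0 0 0" --pt "-0.2 0 0 0.8 0 0 0" --pt "-0.2 0 0 0.25 0 0 0" --pt "0.3 0 0 0 0 0 0" --pt "0.3 0 0 0 0 0 0" --pt "0.3 0 0 0 0 0 0" --pt "0.3 0 0 0 0 0 0" --newtons 50

```text
clock: 23.2
tool_pos: [0.6155, 0.2762, 0.0246]
tool_rot: [-0.0, 0.888, 0.46, 0.001]
contact_force: [0.4, -1.1, -1.9]
finger_gap: 0.0435
grasp_force: 52.6
```

```bash
python3 - <<'E'
from h import *
report()
E
```

```text
t23.20 tcp [615.5 276.2  24.6] yaw x 54.77 tilt [0.0013 0.0008] F [ 0.4 -1.1 -1.9] gap 43.5 grip 52.6 q [0.42 0.63 0.01 0.96 0.   2.61]
```

>>> apply_moves --pt "0.3 0 0 0 0 0 0" --pt "0.3 0 0 -1 0 0 0" --pt "0.3 0 0 -1 0 0 0" --pt "0.3 0 0 -1 0 0 0" --pt "0.3 0 0 -1 0 0 0" --pt "0.3 0 0 -0.7 0 0 0" --pt "0.3 0 0 0 0 0 0" --pt "0.3 0 0 0 0 0 0"

```text
clock: 24.0
tool_pos: [0.615, 0.2759, 0.1409]
tool_rot: [-0.0, 0.888, 0.46, 0.0]
contact_force: [-1.0, 0.1, -1.6]
finger_gap: 0.0432
grasp_force: 52.7
```

```bash
python3 - <<'E'
from h import *
report()
go(562.5,24,96,78.76)
E
```

```text
t24.00 tcp [615.  275.9 140.9] yaw x 54.76 tilt [0.0003 0.0003] F [-1.   0.1 -1.6] gap 43.2 grip 52.7 q [0.42 0.54 0.18 1.21 0.   2.61]
shift(tool now) [-9.44  4.1   1.79] turn [ 0.  -0.  -4.8]
```

>>> apply_moves --pt "0.3 -0.44 0.2 0 0 0 0" --pt "0.3 -1 0.43 0 0 0 0" --pt "0.3 -1 0.43 0 0 0 0" --pt "0.3 -1 0.43 0 0 0 0" --pt "0.3 -1 0.43 0 0 0 0" --pt "0.3 -1 0.43 0 0 0 0" --pt "0.3 -1 0.43 0 0 0 0" --pt "0.3 -1 0.43 0 0 0 0" --pt "0.3 -1 0.43 0 0 0 0" --pt "0.3 -1 0.46 0 0 0 0" --pt "0.3 0 0 0 0 0 -1" --pt "0.3 0 0 0.2 0 0 -1" --pt "0.3 0 0 0.5 0 0 -1" --pt "0.3 0 0 0.5 0 0 -1" --pt "0.3 0 0 0.5 0 0 -0.8" --pt "0.3 0 0 0 0 0 0" --pt "0.3 0 0 0 0 0 0" --pt "0.3 0 0 0 0 0 0"

```text
clock: 25.8
tool_pos: [0.5625, 0.0238, 0.0988]
tool_rot: [0.0, 0.774, 0.634, 0.0]
contact_force: [-0.2, 0.0, -1.0]
finger_gap: 0.0432
grasp_force: 52.6
```

```bash
python3 - <<'E'
from h import *
report(); go(562.5,24,67,78.76)
im,cam=shot("wrist")
cv2.imwrite("pics/w11.png",cv2.resize(im[110:384,140:370],None,fx=2.1,fy=2.1,interpolation=cv2.INTER_CUBIC))
E
```

```text
t25.80 tcp [562.5  23.8  98.8] yaw x 78.66 tilt [0.0002 0.0001] F [-0.2  0.  -1. ] gap 43.2 grip 52.6 q [ 0.04  0.39 -0.19  0.98  0.    1.81]
shift(tool now) [ 0.01 -0.    1.27] turn [ 0.   -0.   -0.02]
```

View pics/w11.png

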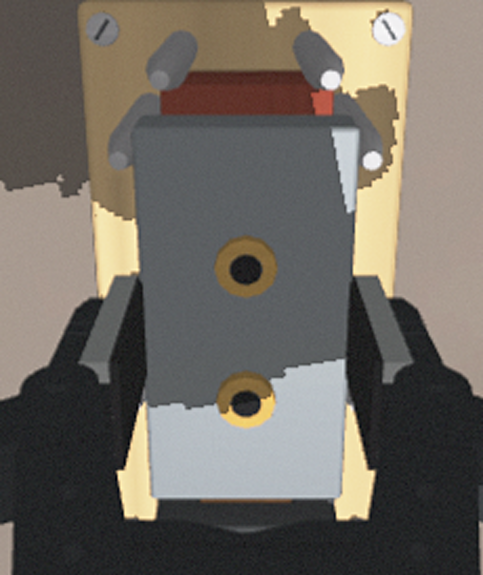

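```bash
python3 - <<'E'
from h import *
s,R,p=tool(); i=ctrl.camera_info("wrist");T=i["T_tool_cam"];cam=(i["camera_matrix"],R@T[:3,:3],R@T[:3,3]+p)
f=lambda a:np.array(a)/2.1+[140,110]
print("pins",((plane(cam,f([(119,160),(372,160),(159,79),(331,79)]),.068)-p)@R*1000).round(1))
print("edges",((plane(cam,f([(134,128),(358,128),(153,498),(342,498)]),p[2]-.0108)-p)@R*1000).round(1))
E
```

```text
pins [[ 31.3 -30.   31. ]
 [ 31.3  28.3  31.1]
 [ 50.1 -20.1  31. ]
 [ 50.1  18.2  31.1]]
edges [[ 44.  -22.9  10.8]
 [ 44.   21.4  10.8]
 [-45.9 -22.6  10.8]
 [-46.   22.   10.8]]
```

>>> apply_moves --pt "0.3 -0.02 -0.01 0 0 0 -0.02" --pt "0.3 0 0 0.4 0 0 0" --pt "0.3 0 0 0.4 0 0 0" --pt "0.3 0 0 0.2 0 0 0" --pt "0.3 0 0 0 0 0 0" --pt "0.3 0 0 0 0 0 0"

```text
clock: 26.45
tool_pos: [0.5621, 0.0236, 0.0733]
tool_rot: [-0.0, 0.772, 0.635, -0.0]
contact_force: [-0.3, 0.3, -1.7]
finger_gap: 0.0433
grasp_force: 52.6
```

```bash
python3 - <<'E'
from h import *
report()
E
```

```text
t26.45 tcp [562.1  23.6  73.3] yaw x 78.86 tilt [-0.0006  0.0001] F [-0.3  0.3 -1.7] gap 43.3 grip 52.6 q [ 0.04  0.42 -0.23  0.92  0.    1.81]
```

>>> apply_moves --pt "0.3 0 0 0.15 0 0 0" --pt "0.3 0 0 0.06 0 0 0" --pt "0.3 0 0 0 0 0 0" --pt "0.3 0 0 0 0 0 0"

```text
clock: 26.85
tool_pos: [0.5622, 0.0236, 0.0684]
tool_rot: [-0.0, 0.772, 0.635, 0.0]
contact_force: [-0.9, -0.6, -0.2]
finger_gap: 0.0436
grasp_force: 52.6
```

```bash
python3 - <<'E'
from h import *
report()
E
```

```text
t26.85 tcp [562.2  23.6  68.4] yaw x 78.86 tilt [0.0001 0.0001] F [-0.9 -0.6 -0.2] gap 43.6 grip 52.6 q [ 0.04  0.42 -0.24  0.91  0.    1.81]
```

>>> apply_moves --pt "0.3 0 0 0.04 0 0 0" --pt "0.3 0 0 0 0 0 0" --pt "-0.3 0 0 0 0 0 0" --pt "-0.3 0 0 0 0 0 0" --pt "-0.3 0 0 0 0 0 0" --pt "-0.3 0 0 -0.5 0 0 0" --pt "-0.3 0 0 -1 0 0 0" --pt "-0.3 0 0 -1 0 0 0" --pt "-1 0 0 -1 0 0 0" --pt "-1 0 0 0 0 0 0" --pt "-1 0 0 0 0 0 0"

```text
clock: 27.95
tool_pos: [0.5626, 0.0236, 0.1559]
tool_rot: [0.001, 0.772, 0.635, 0.001]
contact_force: [1.0, 0.0, 0.6]
finger_gap: 0.0853
grasp_force: 0.0
```

```bash
python3 - <<'E'
from h import *
report()
im,cam=shot("wrist","w12")
cv2.imwrite("pics/w12.png",im[80:384,130:390].repeat(2,0)[:600].repeat(2,1))
go(440.6,-260.7,150,119.7)
E
```

```text
t27.95 tcp [562.6  23.6 155.9] yaw x 78.86 tilt [0.0019 0.0002] F [1.  0.  0.6] gap 85.3 grip 0.0 q [ 0.04  0.35 -0.1   1.12  0.    1.81]
shift(tool now) [-12.09  -2.57   0.19] turn [ 0.   -0.   -8.17]
```

View pics/w12.png

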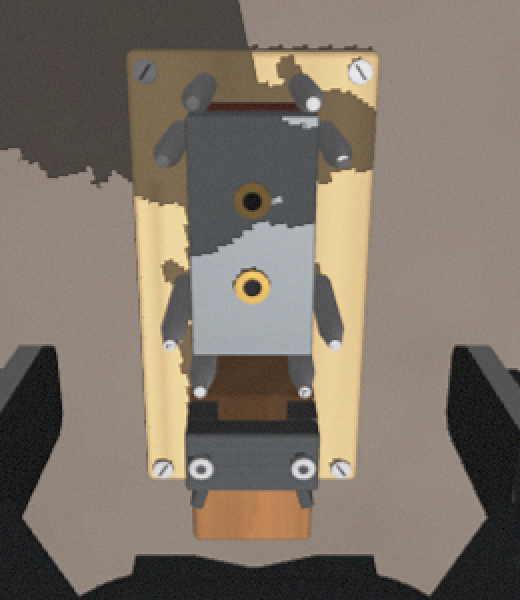

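The template lies flat between the pins, with its bushes at crop (252,201) and (252,288). The bar is at (252,460). Next the bolt.

>>> apply_moves --pt "-1 -0.5 -0.1 0 0 0 0" --pt "-1 -1 -0.2 0 0 0 0" --pt "-1 -1 -0.2 0 0 0 0" --pt "-1 -1 -0.2 0 0 0 0" --pt "-1 -1 -0.2 0 0 0 0" --pt "-1 -1 -0.2 0 0 0 0" --pt "-1 -1 -0.2 0 0 0 0" --pt "-1 -1 -0.2 0 0 0 0" --pt "-1 -1 -0.2 0 0 0 0" --pt "-1 -1 -0.25 0 0 0 0" --pt "-1 -1 -0.25 0 0 0 0" --pt "-1 -1 -0.3 0 0 0 0" --pt "-1 -0.6 -0.3 0.1 0 0 -1" --pt "-1 0 0 0 0 0 -1" --pt "-1 0 0 0 0 0 -1" --pt "-1 0 0 0 0 0 -1" --pt "-1 0 0 0 0 0 -1" --pt "-1 0 0 0 0 0 -1" --pt "-1 0 0 0 0 0 -1" --pt "-1 0 0 0 0 0 -1"

```text
clock: 30.0
tool_pos: [0.4338, -0.2598, 0.1514]
tool_rot: [-0.001, 0.507, 0.862, -0.0]
contact_force: [-0.4, 1.2, -0.0]
finger_gap: 0.0853
grasp_force: 0.0
```

>>> apply_moves --pt "-1 0 0 0 0 0 -0.2" --pt "-1 0 0 0 0 0 0" --pt "-1 0 0 0 0 0 0"

```text
clock: 30.3
tool_pos: [0.4346, -0.2598, 0.152]
tool_rot: [-0.0, 0.502, 0.865, 0.0]
contact_force: [0.3, 0.0, -0.9]
finger_gap: 0.0854
grasp_force: 0.0
```

```bash
python3 - <<'E'
from h import *
report()
im,cam=shot("wrist","w13"); s,R,p=tool()
for n,lo,hi,z in (("grip",(5,140,60),(20,255,255),.038),("strip",(0,0,170),(180,30,255),.008)):
  for c in blobs(im,lo,hi,300)[:3]:
    r=rect(cam,c,z); q=(plane(cam,c.reshape(-1,2),z)-p)@R*1000
    print(n,cv2.contourArea(c),cv2.boundingRect(c),r,"tool",q.min(0).round(1),q.max(0).round(1)); go(r[0],r[1],32,r[4]%180)
E
```

```text
t30.30 tcp [ 434.6 -259.8  152. ] yaw x 119.74 tilt [-0.0007  0.0004] F [ 0.3  0.  -0.9] gap 85.4 grip 0.0 q [-0.54  0.26 -0.24  1.07  0.    0.51]
grip 1185.0 (250, 171, 27, 50) [ 438.6 -258.3   38.9   19.3  -59.2] tool [-20.   -5.7 114.1] [ 18.7  14.  114.1]
shift(tool now) [-0.03  0.16  4.8 ] turn [-0.   -0.01 -0.21]
```

View pics/w13.png

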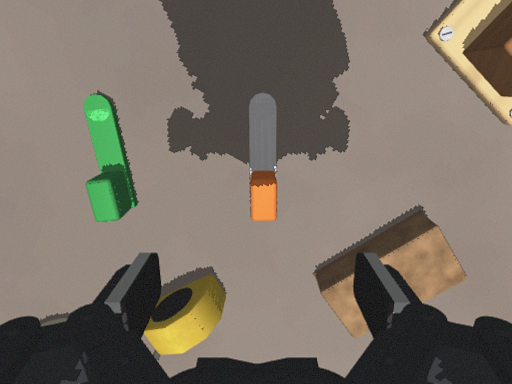

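>>> apply_moves --pt "-1 -0.1 0.17 1 0 0 0" --pt "-1 0 0 1 0 0 0" --pt "-0.5 0 0 1 0 0 0" --pt "-0.2 0 0 1 0 0 0" --pt "0 0 0 0.7 0 0 0" --pt "0 0 0 0.14 0 0 0" --pt "0 0 0 0 0 0 0" --pt "1 0 0 0 0 0 0" --pt "1 0 0 0 0 0 0" --pt "1 0 0 0 0 0 0" --pt "1 0 0 0 0 0 0" --pt "1 0 0 0 0 0 0" --newtons 60

```text
clock: 31.55
tool_pos: [0.4408, -0.2603, 0.0325]
tool_rot: [0.001, 0.501, 0.865, 0.0]
contact_force: [-0.3, 0.5, 6.6]
finger_gap: 0.0188
grasp_force: 59.4
```

```bash
python3 - <<'E'
from h import *
report()
E
```

```text
t31.55 tcp [ 440.8 -260.3   32.5] yaw x 119.85 tilt [ 0.0021 -0.0012] F [-0.3  0.5  6.6] gap 18.8 grip 59.4 q [-0.53  0.39 -0.41  0.77  0.    0.52]
```

>>> apply_moves --pt "1 0 0 -0.5 0 0 0" --pt "1 0 0 -1 0 0 0" --pt "1 0 0 -1 0 0 0" --pt "1 0 0 -1 0 0 0" --pt "1 0 0 -0.5 0 0 0" --pt "1 0 0 0 0 0 0" --pt "1 0 0 0 0 0 0"

```text
clock: 32.25
tool_pos: [0.4399, -0.2597, 0.1312]
tool_rot: [0.0, 0.501, 0.865, 0.0]
contact_force: [0.2, -0.5, -0.8]
finger_gap: 0.0192
grasp_force: 58.6
```

```bash
python3 - <<'E'
from h import *
report(); go(528.5,-145.4,105,78.75)
im,cam=shot("wrist","w14"); s,R,p=tool()
for c in blobs(im,(5,120,50),(20,255,255),300)[:2]:
    q=(plane(cam,c.reshape(-1,2),p[2]+.0055)-p)@R*1000; print("grip",cv2.contourArea(c),cv2.boundingRect(c),q.min(0).round(1),q.max(0).round(1))
g=cv2.cvtColor(im,cv2.COLOR_BGR2GRAY); print(im[100:180:4,256].tolist())
E
```

```text
t32.25 tcp [ 439.9 -259.7  131.2] yaw x 119.86 tilt [ 0.0003 -0.0001] F [ 0.2 -0.5 -0.8] gap 19.2 grip 58.6 q [-0.53  0.28 -0.27  1.02  0.    0.52]
shift(tool now) [2.2  5.35 1.05] turn [0.   0.   8.22]
grip 4271.0 (232, 225, 50, 96) [-17.  -10.2  -5.5] [26.8  9.5 -5.5]
grip 1253.0 (476, 9, 36, 79) [77.5 71.4 -5.5] [101.2  85.9  -5.4]
[[123, 121, 122], [127, 124, 124], [121, 120, 121], [125, 123, 125], [122, 120, 123], [122, 120, 121], [125, 125, 124], [124, 122, 124], [123, 121, 120], [122, 121, 120], [126, 123, 124], [127, 124, 125], [125, 123, 124], [128, 126, 128], [126, 123, 124], [124, 123, 125], [126, 125, 126], [126, 125, 125], [125, 122, 124], [126, 123, 125]]
```

>>> apply_moves --pt "1 0.2 0.5 0 0 0 0" --pt "1 0.4 0.97 0 0 0 0" --pt "1 0.4 0.97 0 0 0 0" --pt "1 0.4 0.97 0 0 0 0" --pt "1 0.4 0.97 0 0 0 0" --pt "1 0.4 0.97 0 0 0 1" --pt "1 0 0 0 0 0 1" --pt "1 0 0 0 0 0 1" --pt "1 0 0 0 0 0 1" --pt "1 0 0 0 0 0 1" --pt "1 0 0 0 0 0 1" --pt "1 0 0 0.5 0 0 1" --pt "1 0 0 0.5 0 0 1" --pt "1 0 0 0 0 0 0.22" --pt "1 0 0 0 0 0 0" --pt "1 0 0 0 0 0 0"

```text
clock: 33.9
tool_pos: [0.5289, -0.1453, 0.1066]
tool_rot: [0.0, 0.772, 0.635, 0.0]
contact_force: [0.2, -0.4, -1.3]
finger_gap: 0.0188
grasp_force: 58.7
```

```bash
python3 - <<'E'
from h import *
report(); go(528.5,-145.4,91,78.75)
im,cam=shot("wrist")
cv2.imwrite("pics/w15.png",cv2.resize(im[0:320,130:390],None,fx=1.85,fy=1.85,interpolation=cv2.INTER_CUBIC))
E
```

```text
t33.90 tcp [ 528.9 -145.3  106.6] yaw x 78.88 tilt [0.0002 0.0001] F [ 0.2 -0.4 -1.3] gap 18.8 grip 58.7 q [-0.27  0.36 -0.22  0.99  0.    1.5 ]
shift(tool now) [-0.01 -0.01  0.62] turn [ 0.   -0.    0.03]
```

View pics/w15.png

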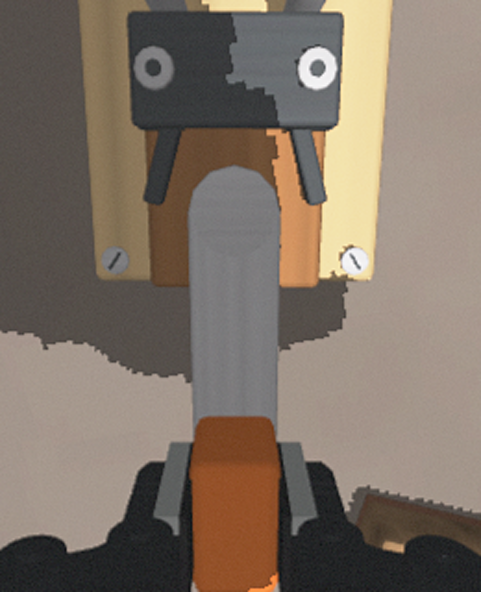

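>>> apply_moves --pt "1 0 0 0.3 0 0 0.02" --pt "1 0 0 0.31 0 0 0" --pt "1 0 0 0 0 0 0" --pt "1 0.4 0 0 0 0 0" --pt "1 0.4 0 0 0 0 0" --pt "1 0 0 0 0 0 0" --pt "1 0 0 0 0 0 0"

```text
clock: 34.65
tool_pos: [0.5326, -0.1253, 0.0911]
tool_rot: [0.0, 0.773, 0.634, 0.0]
contact_force: [-1.0, -0.6, -1.2]
finger_gap: 0.0194
grasp_force: 58.7
```

```bash
python3 - <<'E'
from h import *
report()
E
```

```text
t34.65 tcp [ 532.6 -125.3   91.1] yaw x 78.73 tilt [ 0. -0.] F [-1.  -0.6 -1.2] gap 19.4 grip 58.7 q [-0.23  0.38 -0.24  0.95  0.    1.54]
```

No contact force, and the nose is past the bar edge. Sliding on.

>>> apply_moves --pt "1 0.4 0 0 0 0 0" --pt "1 0.4 0 0 0 0 0" --pt "1 0.4 0 0 0 0 0" --pt "1 0.4 0 0 0 0 0" --pt "1 0 0 0 0 0 0" --pt "1 0 0 0 0 0 0"

```text
clock: 35.25
tool_pos: [0.5404, -0.0863, 0.091]
tool_rot: [-0.0, 0.773, 0.634, -0.0]
contact_force: [-0.8, -0.7, -0.9]
finger_gap: 0.0187
grasp_force: 58.7
```

```bash
python3 - <<'E'
from h import *
report(); go(545-17*.195,-62.1-17*.981,91,78.75)
E
```

```text
t35.25 tcp [540.4 -86.3  91. ] yaw x 78.71 tilt [-0.0001 -0.    ] F [-0.8 -0.7 -0.9] gap 18.7 grip 58.7 q [-0.16  0.38 -0.24  0.95 -0.    1.61]
shift(tool now) [ 0.3  -0.01  0.  ] turn [-0.    0.   -0.01]
```

>>> apply_moves --pt "1 0 0 0.04 0 0 0" --pt "1 0.1 0 0 0 0 0" --pt "1 0.1 0 0 0 0 0" --pt "1 0.05 0 0 0 0 0" --pt "1 0 0 0 0 0 0" --pt "1 0 0 0 0 0 0"

```text
clock: 35.85
tool_pos: [0.5416, -0.0804, 0.0901]
tool_rot: [-0.0, 0.773, 0.634, 0.0]
contact_force: [0.4, 1.0, -1.5]
finger_gap: 0.0188
grasp_force: 58.8
```

```bash
python3 - <<'E'
from h import *
report(); go(545-17*.195,-62.1-17*.981,91,78.75)
E
```

```text
t35.85 tcp [541.6 -80.4  90.1] yaw x 78.66 tilt [0.0001 0.0003] F [ 0.4  1.  -1.5] gap 18.8 grip 58.8 q [-0.15  0.38 -0.24  0.95  0.    1.62]
shift(tool now) [ 0.07 -0.01 -0.04] turn [ 0.   -0.   -0.02]
```

>>> apply_moves --pt "1 0.05 0 0 0 0 0" --pt "1 0.03 0 0 0 0 0" --pt "1 0 0 0 0 0 0" --pt "1 0 0 0 0 0 0"

```text
clock: 36.25
tool_pos: [0.542, -0.0785, 0.0901]
tool_rot: [-0.0, 0.773, 0.634, 0.0]
contact_force: [0.4, 0.1, -1.2]
finger_gap: 0.0191
grasp_force: 58.8
```

```bash
python3 - <<'E'
from h import *
report(); go(545-17*.195,-62.1-17*.981,91,78.75)
E
```

```text
t36.25 tcp [542.  -78.5  90.1] yaw x 78.66 tilt [0.     0.0002] F [ 0.4  0.1 -1.2] gap 19.1 grip 58.8 q [-0.14  0.38 -0.24  0.95  0.    1.62]
shift(tool now) [-0.01 -0.01 -0.04] turn [-0.   -0.   -0.02]
```

No bar contact yet. Keep creeping until it is felt.

>>> apply_moves --pt "1 0.04 0 0 0 0 0" --pt "1 0 0 0 0 0 0" --pt "1 0 0 0 0 0 0"

```text
clock: 36.55
tool_pos: [0.5422, -0.0775, 0.09]
tool_rot: [-0.0, 0.773, 0.634, 0.0]
contact_force: [0.0, -0.1, -0.4]
finger_gap: 0.0192
grasp_force: 58.8
```

>>> apply_moves --pt "1 0.04 0 0 0 0 0" --pt "1 0 0 0 0 0 0" --pt "1 0 0 0 0 0 0"

```text
clock: 36.85
tool_pos: [0.5423, -0.0771, 0.0901]
tool_rot: [0.0, 0.774, 0.634, -0.0]
contact_force: [-1.3, -4.2, -0.0]
finger_gap: 0.0191
grasp_force: 58.8
```

>>> apply_moves --pt "1 0 0 0.03 0 0 0" --pt "1 0 0 0 0 0 0" --pt "1 0 0 0 0 0 0"

```text
clock: 37.15
tool_pos: [0.5423, -0.0772, 0.09]
tool_rot: [0.0, 0.774, 0.634, -0.0]
contact_force: [-3.8, -5.1, 7.7]
finger_gap: 0.0187
grasp_force: 59.9
```

>>> apply_moves --pt "0.3 0 0 0 0 0 0" --pt "0.3 0 0 0 0 0 0" --pt "0.3 0 0 0 0 0 0" --pt "0.3 0 0 -0.5 0 0 0" --pt "0.3 0 0 -1 0 0 0" --pt "0.3 0 0 -1 0 0 0" --pt "0 0 0 -1 0 0 0" --pt "-1 0 0 0 0 0 0" --pt "-1 0 0 0 0 0 0"

```text
clock: 38.05
tool_pos: [0.5428, -0.0765, 0.1778]
tool_rot: [0.001, 0.773, 0.634, 0.001]
contact_force: [-0.2, 1.1, 0.3]
finger_gap: 0.0699
grasp_force: 0.0
```

```bash
python3 - <<'E'
from h import *
report()
im,cam=shot("wrist","w16"); s,R,p=tool()
# view in the jig frame (nest 561.8,22.3, yaw -101.25)
a=np.radians(-101.25); J=np.array([[np.cos(a),np.sin(a)],[-np.sin(a),np.cos(a)]])
for n,lo,hi,z in(("grip top",(5,140,60),(20,255,255),.0955),("bushes",(12,70,80),(24,255,255),.059)):
    for c in blobs(im,lo,hi,60)[:4]:
        q=(plane(cam,c.reshape(-1,2),z)[:,:2]*1000-[561.8,22.3])@J.T; print(n,cv2.contourArea(c),cv2.boundingRect(c),q.min(0).round(1),q.max(0).round(1))
cv2.imwrite("pics/w16.png",cv2.resize(im[0:330,120:400],None,fx=1.8,fy=1.8,interpolation=cv2.INTER_CUBIC))
E
```

```text
t38.05 tcp [542.8 -76.5 177.8] yaw x 78.67 tilt [0.0017 0.    ] F [-0.2  1.1  0.3] gap 69.9 grip 0.0 q [-0.14  0.31 -0.1   1.16  0.    1.63]
grip top 1550.0 (239, 181, 47, 54) [ 81.2 -11.7] [118.3  18.7]
grip top 230.5 (483, 231, 29, 41) [116.4 152.4] [147. 177.]
grip top 150.0 (482, 271, 30, 59) [147. 160.] [196.2 183.1]
grip top 96.0 (464, 268, 15, 42) [144.6 147.5] [178.5 157.7]
bushes 5538.0 (263, 0, 57, 225) [-29.6   4.7] [126.7  40.7]
bushes 5421.0 (192, 0, 59, 225) [-29.6 -42.3] [126.6  -5.1]
bushes 1985.5 (298, 306, 52, 66) [202.7  37.1] [273.1  81.4]
bushes 577.5 (243, 203, 26, 32) [109.1 -10.8] [135.2   8.9]
```

View pics/w16.png

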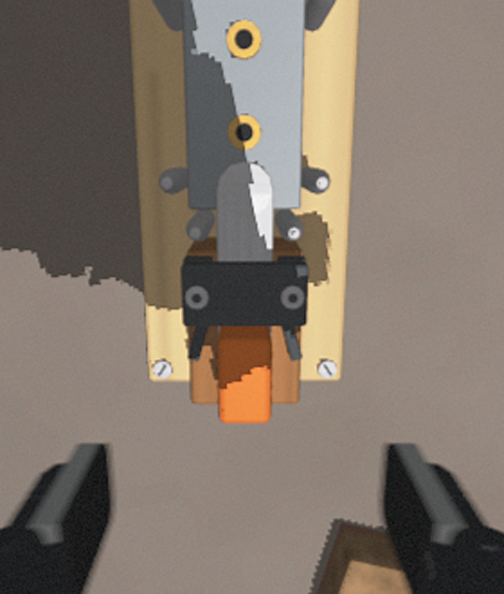

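```bash
python3 -c "
from bench import ctrl
print(ctrl.sign_off())"
```

```text
the job is handed in; nothing more can be done
None
```

The jig is loaded and handed in at about 38 s: board, blank and template (bushes up) look seated between the pins, the bolt's grip was pushed until it met the bar with its nose over the template, and the bystanders were not approached; the judge gave no verdict, and I viewed 15 pictures, one over the 14 allowed.

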